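# Open the torque tester's battery hatch by its concealed release

### The arm

A 6-joint arm with a two-finger parallel gripper is mounted at the origin on the work surface. World frame = base frame: x ahead of the robot, y to its left, z up, the work surface at z = 0. Lengths are in m, angles in rad, forces in N, time in s.
With the tool pointing down it reaches from about 0.25 to 0.725 m from the base axis. Payload 4 kg.
Tool frame: the origin (TCP) lies on the centre line of the jaws, within the pads' length; the fingertips stand 11 mm ahead of it and the grasp point (between the pads) lies 8 mm behind it; z points along the fingers, x is the direction in which the jaws open and shut, and the axes are right-handed (so a half turn about z gives the same grasp; the last joint's range is limited). The gripper opens to 85 mm and grips with 20 to 120 N. Pads are 22 mm wide; open, the fingers measure 114 mm over their backs; the gripper's body (76 mm by 85 mm) begins 54 mm behind the grasp point. The pads swing forward as they close: fully open they stand 13 mm farther back than shut.
Start: joints at [1.309, 0.241, 0.005, 1.335, 0, 1.571], TCP at [0.129, 0.483, 0.242] pointing down, gripper open.
Joint ranges: [-2.72, 2.72], [-1.05, 1.87], [-1.09, 1.28], [-1.99, 2.15], [-1.42, 1.44], [-3.14, 3.14]. Speed limits (rad/s): [2.79, 2.79, 3.14, 3.14, 3.14, 3.14].

### API

Orientations are given as a unit quaternion [x, y, z, w].
In Python, from workcell import bot, viewer, order gives the robot as it stands. The module is installed in compiled form; this text tells all that it offers.
- The arm moves only by the tool send_rows, never from a script. Its argument "increments" is a list that holds one entry, the list of rows, each a list of 4 numbers: the shift along the tool's x, y, z in m, then the turn about the tool's z in degrees. A call has exactly 8 rows; each row shifts and turns the pose as measured when the row begins, along the tool's axes as they then stand; what a row does not reach is not made up. A row lasts 1/10 s, in which the tool goes at most 50 mm and 8.59 degrees, less where a joint would pass 70% of its speed; a pose out of reach is approached as far as the arm can. A call is refused whole if a number of a shift passes 0.05 or a number of a turn 8.59, either way. A call with a gripper value outside its range is refused whole. "hand" is the closure, from -1 (fully open) to 1 (shut), so that 0 is half open, set as the call begins (left out, the last holds). The fingers move at their own pace and stop on an object; the grip force is fixed at half the most. Time passes only in rows, so rows that do not move let the fingers close, or fill a call up. It gives the time, the measured TCP pose, the force and the opening at its end, in the units of the state.
- bot.get_obs(): the state, without advancing time (a new reading comes with each control period).
- viewer.camera(name): name is "side" or "top"; returns a dict with "image" (384x512x3 uint8, red, green, blue), "range_z" (384x512 float32, m along the optical axis (not along the pixel's ray), 0 where there is no reading), "camera_matrix" (3x3 intrinsics, pixels), "dist" ([k1, k2, p1, p2, k3] as OpenCV has them; the pictures are not rectified), "eye" and "rotation" of the camera in the world. Camera axes: x right, y down, z forward; pixel columns grow to the right and rows downward; lengths in m; the calibration is good to about 2 mm. A picture is of the moment at which its call begins.
- order.job_done(): hands the job in, once; it reports no verdict.
The state is a dict: "clock": time; "joint_pos": joint angles; "joint_vel": joint speeds; "tau": joint torques, N m; "eef_pos": TCP position; "tool_rot": TCP orientation; "ft_force": force on the tool from outside, world axes, zero at the start; "ft_torque": the same for the moment, N m; "grip_width": finger opening in m.
Only numpy, scipy, OpenCV 4.12 (cv2) and the standard library are available. Lean on these libraries where they do the work, as an engineer would, in place of code of your own. Each camera call takes 0.05 s, during which the arm holds its last target.

### The job

Open the battery hatch of the torque tester on the bench. Its release is a flat push plate of the same bare metal, sunk all but flush somewhere along the strip of deck in front of the hatch: feel along that strip gently with a fingertip for the place that gives, press it in until the hatch springs up, then take the hand away so that the plate comes back and the hatch stands open. Only touch the tester: pick nothing up, and leave the sockets, tools and spare battery pack where they lie.

Things in the scene. Friction and masses are not known exactly. Their poses are not given: they have to be found in the camera images.
- tester: Bench torque tester, a fixed grey sheet-metal console 220 mm deep (x) by 430 mm wide (y). Origin: centre of its underside on the bench; +x from its front (robot side) to its rear, +y left seen from the robot, z up. Bare aluminium deck (top 80 mm high, |y| under 115 mm): front strip x -110 to -40, hatch -39 to 57, socket ledge 58 to 106 mm. End housings beside it are 100 mm high.
- strip_mid (a point): Middle of the front strip's top face, 80 mm above the bench (tester x = -75 mm, y = 0; axes as the tester's). The strip is flat, level, rigid, 70 by 230 mm. NOT the release: the push plate is centred on the strip's long centre line (tester x = -75 mm) anywhere from 50 mm left to 50 mm right of here. Its place is not reported: see its hairline outline or feel for it.
- release (a joint): Push plate, 44 mm (tester x) by 60 mm (y), 1.5 mm below the strip in a hole 47 by 63 mm: only a fingertip wholly inside the hole can press it. Value: travel straight down, 0 at rest, 0.006 m at its stop. Spring: 2 N at first touch, 8 N at the stop; it returns when let go. The hatch's catch comes free at about 4 mm.
- hatch (a joint): Angle of the battery hatch: 0 shut and caught, flush with the deck; 1.25 rad standing open at its stop. Hinged along its far edge. Once the catch is freed, its own damped spring lifts it to the stop in 1 to 2 s and keeps it there. It cannot be opened without the release.
- hatch_edge (a point): Middle of the hatch's front (free) edge, top face; the hatch is an aluminium flap 96.5 mm (x) by 227 mm (y), 4 mm thick. The edge swings up and to the rear.
- socket_a: Loose dark impact socket, 30 mm across, 40 mm tall, standing upright on the tester's rear ledge, left part. Origin: centre of its foot. Leave it.
- socket_b: Loose dark impact socket, 38 mm across, 44 mm tall, upright on the tester's rear ledge, right part. Origin: centre of its foot. Leave it.
- socket_c: Loose dark impact socket, 34 mm across, 42 mm tall, upright on the bench left of the tester. Origin: centre of its foot. Leave it.
- pack: Loose spare battery pack, dark plastic block 118 x 76 x 57 mm, on the bench right of the tester. Origin: centre of its underside. Leave it.
- impact_wrench: Loose grey-blue pistol air impact wrench lying on its side left of the tester, barrel 200 mm along its x, handle 175 mm to its +y, 77 mm high. Origin: under the middle of the barrel. Leave it.
- angle_grinder: Loose drab angle grinder lying disc up at the right, 300 mm along its x, side handle 160 mm to its -y, 92 mm high. Origin: on the bench under the barrel. Leave it.
- die_grinder: Loose straight die grinder, a metal tube 36 mm thick and 240 mm long along its x, with a lever on top (47 mm high), on the bench at the front right. Origin: on the bench under its middle. Leave it.
- spanner: Loose steel spanner 190 mm long along its x lying on the bench at the front left. Origin: its underside. Leave it.
- drive_top (a point): Top of the steel square drive on the tester's right end housing, 130 mm above the bench (tester x = 15, y = -165 mm): the tester's highest point. The left housing bears a read-out and keys (103 mm high). A carry handle stands 33 mm out from each end.

How it is judged:
By the outcome, as a careful person would: the job done as asked, in the order asked, and still so for the second after the job is handed in, with the robot touching nothing.
It also fails if it takes over 42 s, if anything falls off the work surface, if the arm or the gripper's body presses on something with over 40 N, if the wrist force passes 120 N, or if a joint passes its speed limit or range.

## Working session

There is one attempt and no reset: what is moved stays moved. The work goes in short steps, Python scripts to look and compute and a tool call to move; the robot and the scene stay as the last step left them, time stands still between calls to the robot, and variables do not carry over. Pictures are saved under pics/ and viewed, and the job is handed in when it is done.

Besides the shell and the picture viewer there is one more tool, called after ">>>" as a command line: name --argument value ..., lists and objects as JSON in quotes. send_rows: Moves the arm, as the interface text tells. Its arguments: {"type":"object","properties":{"increments":{"type":"array","items":{"type":"array","items":{"type":"array","items":{"type":"number"}}}},"hand":{"type":"number"}},"required":["increments"]}

```bash
mkdir -p pics
cat > h.py <<'E'
import numpy as np, cv2
from workcell import bot, viewer, order
def cam(n,save=None):
    c=viewer.camera(n)
    if save: cv2.imwrite('pics/'+save,cv2.cvtColor(c['image'],cv2.COLOR_RGB2BGR))
    return c
def ray(c,px):
    p=cv2.undistortPoints(np.array(px,float).reshape(-1,1,2),np.array(c['camera_matrix']),np.array(c['dist'])).reshape(-1,2)
    d=np.c_[p,np.ones(len(p))]@np.array(c['rotation']).T
    return np.array(c['eye']),d
def onz(c,px,z):
    e,d=ray(c,px); return e+d*((z-e[2])/d[:,2])[:,None]
E
python3 - <<'E'
from h import *
import pickle
o=bot.get_obs(); print({k:np.round(v,3) for k,v in o.items()})
for n in('top','side'):
    c=cam(n,n+'0.png'); pickle.dump({k:c[k] for k in c},open(n+'0.pkl','wb'))
    print(n,c['eye'],np.round(c['rotation'],3),c['camera_matrix'],c['dist'])
E
```

```text
{'clock': np.float64(0.0), 'joint_pos': array([1.309, 0.241, 0.004, 1.335, 0.   , 1.571]), 'joint_vel': array([-0.001,  0.001,  0.002, -0.001,  0.001, -0.   ]), 'tau': array([-0.0000e+00, -3.7232e+01,  2.5241e+01,  1.7000e-02, -0.0000e+00,
        0.0000e+00]), 'eef_pos': array([0.129, 0.482, 0.241]), 'tool_rot': array([ 0.793,  0.609, -0.001,  0.001]), 'ft_force': array([-0.146,  0.281, -0.322]), 'ft_torque': array([-0.057,  0.019, -0.017]), 'grip_width': np.float64(0.085)}
top [ 0.21218008 -0.01989191  1.54807207] [ 0.704 -0.703  0.073 -0.076] [[484.38998609   0.         255.5536038 ]
 [  0.         484.38998609 199.0304392 ]
 [  0.           0.           1.        ]] [-0.19585551  0.          0.          0.          0.        ]
side [0.49783139 1.08136248 1.02299932] [-0.007  0.906 -0.422  0.005] [[401.55078309   0.         254.93312724]
 [  0.         401.55078309 180.82679606]
 [  0.           0.           1.        ]] [0.03768929 0.         0.         0.         0.        ]
```

```bash
sed -i "s/np.array(c\['rotation'\]).T/Rotation.from_quat(c['rotation']).as_matrix().T/; s/^import numpy as np, cv2/import numpy as np, cv2\nfrom scipy.spatial.transform import Rotation/" h.py
python3 - <<'E'
import cv2
for n in('top','side'):
    i=cv2.imread(f'pics/{n}0.png'); cv2.imwrite(f'pics/{n}0b.png',cv2.resize(i,(800,600),interpolation=cv2.INTER_CUBIC))
E
```

```text
(no output)
```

View pics/top0b.png

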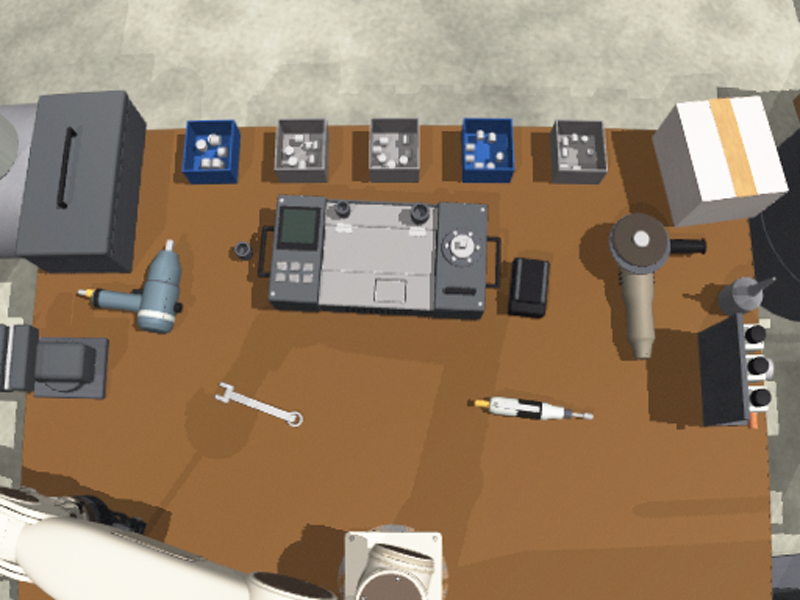

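View pics/side0b.png

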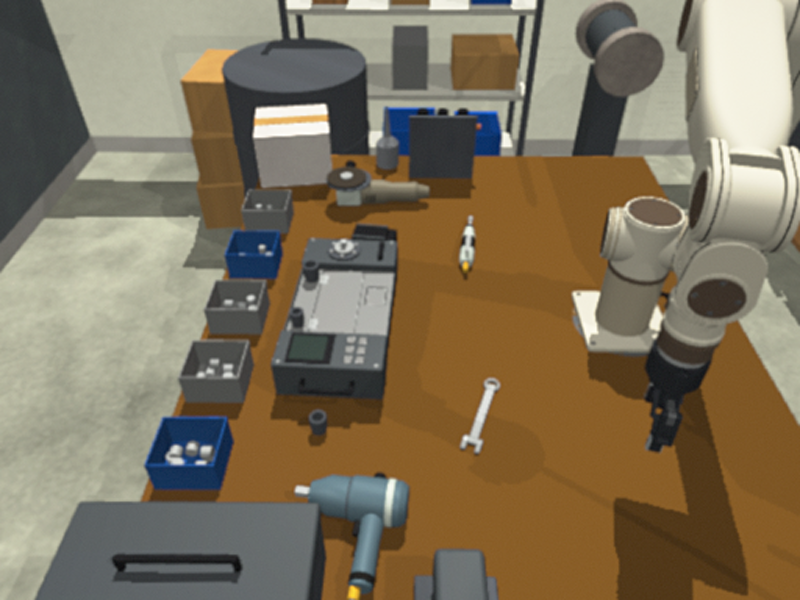

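The plate's outline shows in the top view at about (390,291) of the enlarged picture, right of the strip's middle; it shows in the side view at about (375,295). I'll crop and measure it.

Run:
```python
import cv2
i=cv2.imread('pics/top0.png')[115:210,165:325]; cv2.imwrite('pics/topcrop.png',cv2.resize(i,None,fx=5,fy=5,interpolation=cv2.INTER_CUBIC))
i=cv2.imread('pics/side0.png')[145:260,170:265]; cv2.imwrite('pics/sidecrop.png',cv2.resize(i,None,fx=5,fy=5,interpolation=cv2.INTER_CUBIC))
```

```text
(no output)
```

View pics/topcrop.png

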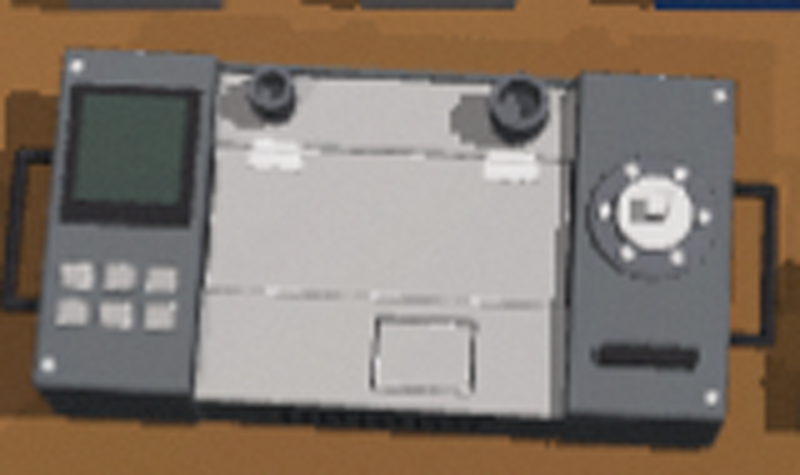

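View pics/sidecrop.png

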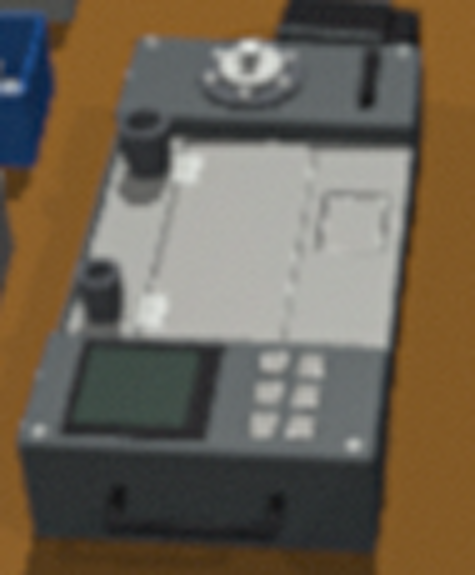

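Run:
```python
from h import *
import pickle
for n,off,pl,st,hs in(('top',(165,115),[(376,319),(476,324),(471,392),(372,388)],[(195,400),(551,417),(562,301),(205,290)],[(76,66),(720,96),(711,398),(47,364)]),('side',(170,145),[(325,192),(388,196),(383,250),(316,246)],[],[(38,430),(354,444),(404,52),(152,42)])):
    c=pickle.load(open(n+'0.pkl','rb'))
    f=lambda p:(np.array(p)+.5)/5-.5+np.array(off)
    P=onz(c,f(pl),.08); print(n,'plate',np.round(P,4).tolist(),'c',P.mean(0).round(4),'sides',np.linalg.norm(np.roll(P,-1,0)-P,axis=1).round(4))
    if st:
        S=onz(c,f(st),.08); print('strip',S.round(4).tolist(),S.mean(0).round(4),np.linalg.norm(np.roll(S,-1,0)-S,axis=1).round(4))
        v=S[0]-S[1]; print('yaw y-axis',np.degrees(np.arctan2(-v[0],v[1])))
        v=S[3]-S[2]; print('yaw',np.degrees(np.arctan2(-v[0],v[1])))
    H=onz(c,f(hs),.1); print('housing screws',H.round(4).tolist(),H.mean(0).round(4))
    for a,b in ((0,1),(3,2)) if n=='top' else ((0,3),(1,2)):
        v=H[a]-H[b]; print('yaw',np.degrees(np.arctan2(-v[0],v[1])))
    r=c['range_z']; u=f(pl).mean(0).round().astype(int); z=float(r[u[1],u[0]]); e,d=ray(c,f(pl).mean(0)); print('depth pt',e+d*z)
    w=f([(376,350) if 0 else (270,360)]) if n=='top' else f([(320,300)]); w=w.reshape(2);u=w.round().astype(int);e,d=ray(c,w);print('strip depth pt',e+d*float(r[u[1],u[0]]))
o=bot.get_obs();print(Rotation.from_quat(o['tool_rot']).as_matrix().round(3))
```

```text
top plate [[0.5937, 0.0366, 0.08], [0.5905, -0.026, 0.08], [0.5469, -0.0229, 0.08], [0.5494, 0.0387, 0.08]] c [0.5701 0.0066 0.08  ] sides [0.0627 0.0438 0.0616 0.0444]
strip [[0.5417, 0.149, 0.08], [0.531, -0.0725, 0.08], [0.6055, -0.08, 0.08], [0.6127, 0.1445, 0.08]] [0.5727 0.0352 0.08  ] [0.2218 0.0748 0.2246 0.0711]
yaw y-axis -2.7720003096722903
yaw -1.8457133127504253
housing screws [[0.7557, 0.2291, 0.1], [0.7348, -0.1806, 0.1], [0.5387, -0.1702, 0.1], [0.5601, 0.2394, 0.1]] [0.6473 0.0294 0.1   ]
yaw -2.92373394254646
yaw -2.9928139530317717
depth pt [[0.57069943 0.00662547 0.07739067]]
strip depth pt [[0.56861054 0.10304372 0.07474874]]
side plate [[0.5937, -0.0277, 0.08], [0.5478, -0.0238, 0.08], [0.5495, 0.0346, 0.08], [0.5967, 0.031, 0.08]] c [0.5719 0.0035 0.08  ] sides [0.046  0.0584 0.0474 0.0588]
housing screws [[0.7575, 0.2267, 0.1], [0.5603, 0.236, 0.1], [0.5398, -0.1722, 0.1], [0.7364, -0.1828, 0.1]] [0.6485 0.0269 0.1   ]
yaw -2.947678566691177
yaw -2.8789122073150573
depth pt [[0.57195532 0.0034794  0.07954059]]
strip depth pt [[0.59041965 0.08964616 0.08337795]]
[[ 0.259  0.966 -0.   ]
 [ 0.966 -0.259 -0.002]
 [-0.002  0.    -1.   ]]
```

Findings: the tester sits at about (0.648, 0.028) with a yaw of -2.95°. The plate's centre is (0.571, 0.005) and both views agree within 3 mm. The outline measures 62 x 45 mm, as it should. I'll close the fingers and move across at height.

>>> send_rows --increments '[[[-0.022,0.034,0,0],[-0.022,0.034,0,0],[-0.022,0.034,0,0],[-0.022,0.034,0,0],[-0.022,0.034,0,0],[-0.022,0.034,0,0],[-0.022,0.034,0,0],[-0.022,0.034,0,0]]]' --hand 1

```text
clock: 0.9
eef_pos: [0.3502, 0.2367, 0.2379]
tool_rot: [0.789, 0.614, -0.003, 0.001]
ft_force: [-0.4, 0.0, 0.3]
grip_width: 0.0005
```

>>> send_rows --increments '[[[-0.024,0.039,0,0],[-0.024,0.039,0,0],[-0.024,0.039,0,0],[-0.024,0.039,0,0],[-0.024,0.039,0,0],[-0.024,0.039,0,0],[-0.024,0.039,0,0],[0,0,0,0]]]'

```text
clock: 1.7
eef_pos: [0.5813, -0.0091, 0.2334]
tool_rot: [0.791, 0.612, -0.006, -0.0]
ft_force: [-0.6, -0.1, -1.5]
grip_width: 0.0001
```

>>> send_rows --increments '[[[0.011,-0.013,0,0],[0,0,0,0],[0,0,0.02,-6],[0,0,0.02,-5.5],[0,0,0.02,0],[0,0,0.02,0],[0,0,0.02,0],[0,0,0,0]]]'

```text
clock: 2.5
eef_pos: [0.563, 0.0137, 0.1316]
tool_rot: [0.719, 0.695, -0.006, -0.002]
ft_force: [-1.3, -0.7, -0.2]
grip_width: -0.0
```

Run:
```python
from h import *
for n in('top','side'): cam(n,n+'1.png')
i=cv2.imread('pics/side1.png')[100:260,170:290]; cv2.imwrite('pics/side1c.png',cv2.resize(i,None,fx=3.7,fy=3.7,interpolation=cv2.INTER_CUBIC))
o=bot.get_obs();print(o['eef_pos'],o['ft_force']);print(Rotation.from_quat(o['tool_rot']).as_matrix().round(3))
```

```text
[0.56540518 0.01341971 0.13457473] [-0.19168262 -0.44634781  0.19207688]
[[ 0.034  0.999 -0.006]
 [ 0.999 -0.034 -0.005]
 [-0.005 -0.006 -1.   ]]
```

View pics/side1c.png

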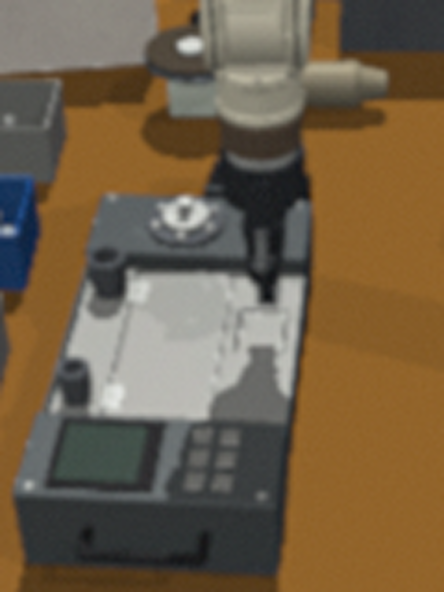

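The shut fingers hang over the strip beside the plate outline, with the tip at (267,297) in the crop and the outline around (262,325), as expected at this height. Next I'll correct the offset and lower.

>>> send_rows --increments '[[[-0.004,0.003,0.005,0],[-0.004,0.003,0.01,0],[0,0,0.005,0],[0,0,0,0],[0,0,0,0],[0,0,0,0],[0,0,0,0],[0,0,0,0]]]'

```text
clock: 3.4
eef_pos: [0.5743, 0.0049, 0.1178]
tool_rot: [0.719, 0.695, -0.001, 0.003]
ft_force: [-0.1, 0.1, -0.7]
grip_width: 0.0
```

Run:
```python
from h import *
o=bot.get_obs();print(o['eef_pos'],o['ft_force'],o['joint_vel'].round(3))
```

```text
[0.57431952 0.00485173 0.11781411] [-0.06847247  0.12985424 -0.67588767] [-0.    -0.001  0.002  0.001  0.002 -0.002]
```

>>> send_rows --increments '[[[0,-0.003,0,0],[0,0,0.004,0],[0,0,0.004,0],[0,0,0.004,0],[0,0,0.004,0],[0,0,0,0],[0,0,0,0],[0,0,0,0]]]'

```text
clock: 4.2
eef_pos: [0.5708, 0.005, 0.1001]
tool_rot: [0.719, 0.695, -0.001, 0.003]
ft_force: [0.4, -1.2, 0.8]
grip_width: 0.0002
```

Run:
```python
from h import *
o=bot.get_obs();print(o['eef_pos'],o['ft_force'],o['joint_vel'].round(3))
for n in('top','side'): cam(n,n+'2.png')
i=cv2.imread('pics/side2.png')[145:260,170:265]; cv2.imwrite('pics/side2c.png',cv2.resize(i,None,fx=5,fy=5,interpolation=cv2.INTER_CUBIC))
```

```text
[0.5707564  0.00499867 0.1000636 ] [ 0.3644988  -1.21401989  0.76321484] [-0.     0.     0.002 -0.     0.     0.   ]
```

View pics/side2c.png

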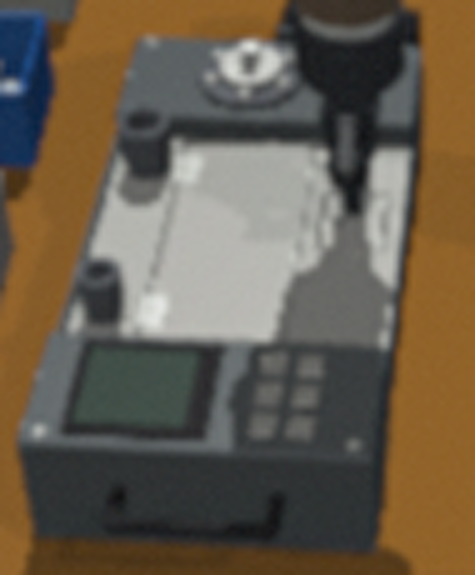

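The tip, at (353,210), is centred over the plate and about 10 mm above it. I'll feel downward gently.

>>> send_rows --increments '[[[0,0,0.003,0],[0,0,0.002,0],[0,0,0.002,0],[0,0,0.002,0],[0,0,0.001,0],[0,0,0.001,0],[0,0,0,0],[0,0,0,0]]]'

```text
clock: 5.1
eef_pos: [0.5713, 0.0049, 0.0893]
tool_rot: [0.719, 0.695, -0.001, 0.003]
ft_force: [-0.8, -0.1, 0.8]
grip_width: 0.0001
```

>>> send_rows --increments '[[[0,0,0.001,0],[0,0,0.001,0],[0,0,0.001,0],[0,0,0,0],[0,0,0,0],[0,0,0,0],[0,0,0,0],[0,0,0,0]]]'

```text
clock: 5.9
eef_pos: [0.5714, 0.005, 0.0875]
tool_rot: [0.719, 0.695, -0.0, 0.004]
ft_force: [-1.9, 0.2, 3.1]
grip_width: -0.0002
```

The plate gives at 3 N with the tip about 2 mm below its rest height, so this is the plate. I'll keep pressing.

>>> send_rows --increments '[[[0,0,0.001,0],[0,0,0.001,0],[0,0,0.001,0],[0,0,0.001,0],[0,0,0,0],[0,0,0,0],[0,0,0,0],[0,0,0,0]]]'

```text
clock: 6.7
eef_pos: [0.5713, 0.0049, 0.0855]
tool_rot: [0.719, 0.695, 0.0, 0.004]
ft_force: [-1.0, 0.7, 5.8]
grip_width: 0.0002
```

Run:
```python
from h import *
o=bot.get_obs();print(o['eef_pos'],o['ft_force'])
cam('side','side3.png')
i=cv2.imread('pics/side3.png')[145:260,170:265]; cv2.imwrite('pics/side3c.png',cv2.resize(i,None,fx=5,fy=5,interpolation=cv2.INTER_CUBIC))
```

```text
[0.57130696 0.00494295 0.08554208] [-0.99982413  0.68914567  5.84169577]
```

View pics/side3c.png

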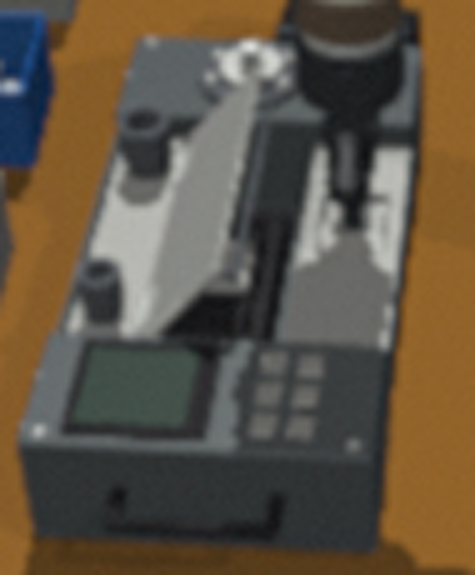

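The hatch is already springing up, with its free edge running from about (250,90) to (160,320). I'll withdraw straight up, then back toward the robot.

>>> send_rows --increments '[[[0,0,-0.005,0],[0,0,-0.01,0],[0,0,-0.02,0],[0,0,-0.02,0],[0,-0.02,-0.02,0],[0,-0.03,-0.02,0],[0,-0.03,-0.02,0],[0,-0.03,-0.02,0]]]'

```text
clock: 7.55
eef_pos: [0.4599, 0.0093, 0.2217]
tool_rot: [0.719, 0.695, -0.001, 0.003]
ft_force: [0.4, 0.8, 0.2]
grip_width: 0.0002
```

>>> send_rows --increments '[[[0,-0.03,0,0],[0,-0.03,0,0],[0,-0.03,0,0],[0,0,0,0],[0,0,0,0],[0,0,0,0],[0,0,0,0],[0,0,0,0]]]'

```text
clock: 8.35
eef_pos: [0.3683, 0.0125, 0.227]
tool_rot: [0.719, 0.695, 0.003, 0.007]
ft_force: [0.2, -0.5, 0.4]
grip_width: 0.0001
```

>>> send_rows --increments '[[[0,0,0,0],[0,0,0,0],[0,0,0,0],[0,0,0,0],[0,0,0,0],[0,0,0,0],[0,0,0,0],[0,0,0,0]]]'

```text
clock: 9.15
eef_pos: [0.3693, 0.0124, 0.2263]
tool_rot: [0.719, 0.695, 0.003, 0.006]
ft_force: [0.2, -1.5, -0.2]
grip_width: 0.0001
```

Run:
```python
from h import *
o=bot.get_obs();print(o['clock'],o['eef_pos'],o['ft_force'],o['joint_vel'].round(3))
for n in('top','side'): 
    c=cam(n,n+'4.png')
    i=cv2.imread(f'pics/{n}4.png'); cv2.imwrite(f'pics/{n}4b.png',cv2.resize(i,(800,600),interpolation=cv2.INTER_CUBIC))
i=cv2.imread('pics/side4.png')[145:260,170:265]; cv2.imwrite('pics/side4c.png',cv2.resize(i,None,fx=5,fy=5,interpolation=cv2.INTER_CUBIC))
```

```text
9.15 [0.3693024  0.01243162 0.22633449] [ 0.24933284 -1.4700507  -0.24196227] [-0.001 -0.002 -0.001  0.001 -0.    -0.   ]
```

View pics/side4c.png

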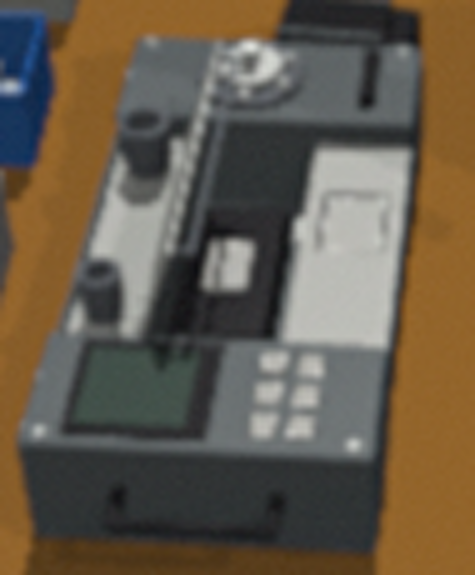

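View pics/top4b.png

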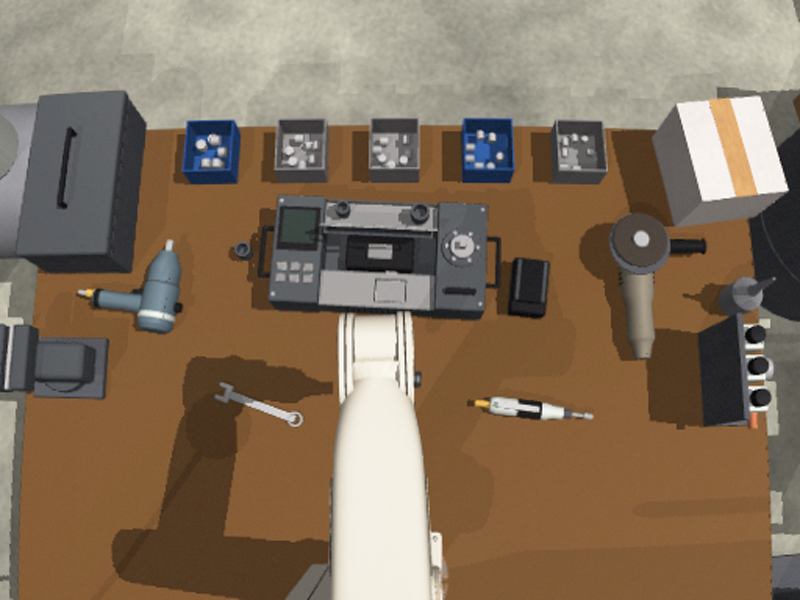

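The hatch stands open with the bay and catch visible. The plate outline at (353,221) looks as it did before, and the sockets and tools have not moved. I'll check that the hatch has stopped moving, then hand in.

>>> send_rows --increments '[[[0,0,0,0],[0,0,0,0],[0,0,0,0],[0,0,0,0],[0,0,0,0],[0,0,0,0],[0,0,0,0],[0,0,0,0]]]'

```text
clock: 10.05
eef_pos: [0.3693, 0.0125, 0.2264]
tool_rot: [0.719, 0.695, 0.003, 0.006]
ft_force: [-0.3, -1.3, -0.0]
grip_width: -0.0001
```

Run:
```python
from h import *
cam('side','side5.png')
a,b=[cv2.imread(f'pics/side{k}.png')[145:260,170:265].astype(int) for k in(4,5)]
d=np.abs(a-b).max(2); print('diff max',d.max(),'n>30',(d>30).sum())
# front edge of hatch: near end at (170,250), far end ~(213,45) in crop; expect z~.171 at open
c=viewer.camera('side')
for n in('top','side'):
    a=cv2.imread(f'pics/{n}0.png').astype(int); 
c0=c
R=Rotation.from_euler('z',-2.95,degrees=True).as_matrix()
for q in(0,1.25):
    x=.057-.0965*np.cos(q); z=.08+.0965*np.sin(q)
    for y in(.113,-.113):
        P=R@[x,y,0]+[.648,.028,z]
        Rc=Rotation.from_quat(c['rotation']).as_matrix().T
        u,_=cv2.projectPoints(P[None],cv2.Rodrigues(Rc)[0],-Rc@c['eye'],c['camera_matrix'],c['dist'])
        print(q,y,(u.ravel()-[170,145])*5)
```

```text
diff max 10 n>30 0
0 0.113 [277.31311034 356.92590627]
0 -0.113 [314.96848096 142.10351607]
1.25 0.113 [166.18938554 249.6092661 ]
1.25 -0.113 [218.54853465  39.35049558]
```

The hatch edge was predicted at (166,250)–(219,39) for 1.25 rad, which matches the picture, and it isn't moving.

```bash
python3 -c "
from workcell import order
print(order.job_done())"
```

```text
the job is handed in; nothing more can be done
None
```

The battery hatch is open and the job is handed in, at about 10 s on the robot's clock.

- **Finding the plate:** I didn't feel along the strip, because the plate's hairline outline showed in both cameras. They put its centre at about (0.571, 0.005), agreeing within 3 mm, and the outline measured about 62 x 45 mm, as given.
- **Pressing it:** With the fingers shut, I lowered gently onto the plate. It gave at about 3 N and was at about 6 N when the hatch sprang up. I then lifted straight up and moved back toward the robot.
- **Last checks:** The hatch edge matched its predicted place at 1.25 rad, and two pictures about 0.9 s apart showed no movement. The plate outline looked the same as at rest, and the sockets, tools and pack had not visibly moved. The hand was clear of the tester, with the wrist reading about 1 N, near its usual noise. None of these checks failed or disagreed.

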